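Bring the red tin forward in the pantry's pull-out rack

TASK

At the food-bank counter, first push the empty tray that was left standing out of the tin rack fully home, then hook a fingertip behind the yellow lip of the tray that carries the red tin and draw that tray out about 13 cm along its rails, so that the tin can be reached. Push and hook only: do not pinch the trays, do not touch, lift or tip the tins on the trays, leave the tray with the blue tin home and everything else on the counter where it stands, and end with the hand clear.

Things in the scene. Friction and masses are not known exactly. Their poses are not given: they have to be found in the camera images.
- tray_red (a joint): how far (m) the tray carrying the red tin is drawn out towards the robot along its lane's -x: 0 home, end stop at 0.155, rear stop at -0.008; it stays where it is left, friction about 2.5 N. Each of the three trays is white, 216 mm long and 84 mm wide, with an upright yellow lip across its front.
- tray_empty (a joint): the same for the empty tray, which starts 0.07 to 0.125 m out; below 0.012 it is home, its lip in line with the lips of the other two
- tray_blue (a joint): the same for the tray carrying the blue tin: it starts home and stays there
- lip_red (a point): top edge of the yellow lip of the red tin's tray, mid-width; moves with the tray. The lip is an upright plate 8 mm thick (along x), 100 mm wide (along y); its top (this point) is 60 mm above the table and 40 mm above the tray's floor. Its x axis points level into the rack, away from the robot (drawing goes along -x), z up. Behind the lip the tray has a free pocket, 77 mm long in x and 76 mm wide between low side walls 12 mm high, then a 10 mm high cross-bar, then the tin.
- lip_empty (a point): the same point on the empty tray's lip, same sizes; push on the lip's front face, along +x
- lip_blue (a point): the same point on the lip of the blue tin's tray, same sizes
- lane_red: steel lane 220 mm long, 104 mm wide, 26 mm high whose side rails carry the red tin's tray; origin at the centre of its underside, 6 mm above the table; x points into the rack, away from the robot. It does not move. The three lanes stand side by side 115 mm apart in any order
- lane_empty: the same, carrying the empty tray
- lane_blue: the same, carrying the blue tin's tray
- tin_red: loose tin with a red label with a white band and a red top, 72 mm across, 70 mm high, 0.25 kg; origin at the centre of its underside, 20 mm above the table, 127 to 144 mm behind (+x of) its tray's lip. It rides on the tray
- tin_blue: the same tin with a blue label and top
- tin_green: taller loose tin with a green label and top standing on the counter to the left, 74 mm across, 108 mm high
- jar: amber jar with a yellow cap on the left, 72 mm across, 120 mm high; origin at the centre of its underside
- mug: white mug on the left, 80 mm across, 90 mm high; origin at the centre of its underside
- bottle: green bottle on the right, 68 mm across, 230 mm high; origin at the centre of its underside
- lunchbox: blue food box with a green lid on the right, 158 x 118 x 64 mm; origin at the centre of its underside
There are look-alikes about, which are no part of the job. Leave any orange look-alike of the tin_red alone.

How it is judged:
On the way, in this order (a step that is already met when the one before it is completed fails the run):
1. the empty tray is pushed home while the red tin's tray is still home (value of joint tray_empty below 0.012 m and value of joint tray_red below 0.03 m), for 0.2 s.
2. the red tin's tray is drawn out to at least 110 mm (value of joint tray_red above 0.11 m), for 0.2 s.
At the end, for the whole second after the job is handed in: The red tin's tray rests 110 to 155 mm out with the red tin upright on it behind the cross-bar; the empty tray and the blue tin's tray are home to within 12 mm (value of joint tray_red above 0.11 m and velocity of joint tray_red between -0.01 and 0.01 m/s and value of joint each of tray_empty, tray_blue below 0.012 m and x of tin_red in the frame of lip_red between 0.11 and 0.19 m and angle between tin_red's own z axis and vertical below 0.1 rad and linear speed of tin_red below 0.02 m/s); the robot touches nothing.
It fails at once if a tin on a tray is touched by the robot (contact force between any of the arm, the fingers and tin_red above 1 N or contact force between any of the arm, the fingers and tin_blue above 1 N).
It fails at once if a tin on a tray is lifted 15 mm or tipped (height (world z) of any of tin_red, tin_blue above 0.035 m or angle between any of tin_red, tin_blue's own z axis and vertical above 0.3 rad).
It fails at once if the blue tin's tray is drawn out more than 20 mm (value of joint tray_blue above 0.02 m).
It fails at once if a tray is pinched or forced (more than 35 N from the fingers) (contact force between the fingers and lane_red above 35 N or contact force between the fingers and lane_empty above 35 N or contact force between the fingers and lane_blue above 35 N).
It fails at once if something else on the counter is moved more than 20 mm (distance of any of tin_green, jar, mug, bottle, lunchbox from where it was at the start of the episode above 0.02 m).
It also fails if it takes over 45 s, if anything falls off the work surface, if the arm or the gripper's body presses on something with over 40 N, if the wrist force passes 120 N, or if a joint passes its speed limit or range.

ROBOT

A 7-joint arm with a two-finger parallel gripper is mounted at the origin on the work surface. World frame = base frame: x ahead of the robot, y to its left, z up, the work surface at z = 0. Lengths are in m, angles in rad, forces in N, time in s.
With the tool pointing down it reaches from about 0.425 to 0.825 m from the base axis. Payload 3.6 kg.
Tool frame: the origin (TCP) lies at the very end of the fingers, on their centre line; the grasp point (between the pads) lies 19 mm behind it; x points along the fingers, y is the direction in which the jaws open and shut, and the axes are right-handed (so a half turn about x gives the same grasp; the last joint's range is limited). The gripper opens to 85 mm and grips with 20 to 120 N. Pads are 22 mm wide; open, the fingers measure 114 mm over their backs; the gripper's body (76 mm by 85 mm) begins 54 mm behind the grasp point. The pads swing forward as they close: fully open they stand 13 mm farther back than shut.
Start: joints at [1.321, 0.615, -0.013, 1.423, 0.008, 1.103, -0.04], TCP at [0.144, -0.634, 0.231] pointing down, gripper open.
Joint ranges: [-3.12, 3.12], [-0.3, 2.06], [-1.34, 1.32], [0.26, 2.42], [-1.36, 4.5], [0.01, 1.98], [-2.84, 2.84]. Speed limits (rad/s): [2.79, 2.79, 3.14, 3.14, 3.14, 3.14, 3.14].

INTERFACE

Orientations are given as a rotation vector (axis times angle).
In Python, from plant import arm gives the robot as it stands. The module is installed in compiled form; this text tells all that it offers.
- The arm moves only by the tool carry_out, never from a script. Its argument "steps" is a list of rows, each a list of 7 numbers: the shift along the world's x, y, z in cm, then the turn, a rotation vector about the world's x, y, z in degrees, then the finger opening in cm, from 0 to 8.54. A call has 1 to 20 rows; each row shifts and turns the commanded pose from where the row before left it; what a row does not reach is not made up. A row lasts 1/12 s, in which the tool goes at most 41.7 mm and 7.16 degrees, less where a joint would pass 70% of its speed; a pose out of reach is approached as far as the arm can. A call with a gripper value outside its range is refused whole. The fingers move at their own pace and stop on an object; the grip force is fixed at half the most. Time passes only in rows, so rows that do not move let the fingers close. It gives the time, the measured TCP pose, the force and the opening at its end, in the units of the state.
- arm.get_obs(): the state, without advancing time (a new reading comes with each control period).
- arm.get_image(name): name is "scene" or "top" or "wrist"; returns the picture (480x640x3 uint8, red, green, blue); there is no depth.
- arm.calibration(name): a dict with "camera_matrix" (3x3 intrinsics, pixels), "xyz" and "attitude" of the camera in the world; the wrist camera has in their place "hand_eye" (4x4, takes a point from camera to tool coordinates, whose origin is the TCP and whose axes are the tool frame's). Camera axes: x right, y down, z forward; pixel columns grow to the right and rows downward; lengths in m; the calibration is good to about 2 mm. A picture is of the moment at which its call begins: read the wrist's pose just before it. calibration takes no time and is no camera call.
- arm.finish_job(): hands the job in, once; it reports no verdict.
The state is a dict: "time_s": time; "joints": joint angles; "qvel": joint speeds; "tau": joint torques, N m; "position": TCP position; "eef_rot": TCP orientation; "force": force on the tool from outside, world axes, zero at the start; "wrist_torque": the same for the moment, N m; "grip_width": finger opening in m.
Only numpy, scipy, OpenCV 4.12 (cv2) and the standard library are available. Lean on these libraries where they do the work, as an engineer would, in place of code of your own. Each camera call takes 0.05 s, during which the arm holds its last target.

## Working session

There is one attempt and no reset: what is moved stays moved. The work goes in short steps, Python scripts to look and compute and a tool call to move; the robot and the scene stay as the last step left them, time stands still between calls to the robot, and variables do not carry over. Pictures are saved under pics/ and viewed, and the job is handed in when it is done.

Besides the shell and the picture viewer there is one more tool, called after ">>>" as name(argument=value, ...) on one line, values as JSON. carry_out: Moves the arm, as the interface text tells. Its arguments: {"type":"object","properties":{"steps":{"type":"array","items":{"type":"array","items":{"type":"number"}}}},"required":["steps"]}

```bash
mkdir -p pics
python3 - <<'E'
from plant import arm
import cv2
o=arm.get_obs();print(o)
for n in("scene","top"):
    cv2.imwrite(f"pics/{n}0.png",arm.get_image(n)[:,:,::-1])
for n in("scene","top","wrist"):print(n,arm.calibration(n))
E
```

```text
{'time_s': 0.0, 'joints': array([ 1.32049816,  0.6159188 , -0.0126327 ,  1.42491579,  0.0081213 ,
        1.1033855 , -0.04040392]), 'qvel': array([ 0.00098316,  0.00102727,  0.00161437, -0.000341  , -0.00216804,
       -0.00039505, -0.00090609]), 'tau': array([-8.91154286e-05, -4.69212055e+01,  2.59281741e-01, -1.71030897e+01,
        9.89228458e-03,  9.62763821e-03, -1.34505953e-06]), 'position': array([ 0.14409901, -0.63303856,  0.23013277]), 'eef_rot': array([ 2.10375512,  0.2392319 , -2.10446331]), 'force': array([-0.05018856,  0.24034993,  0.06301453]), 'wrist_torque': array([ 0.03880263, -0.01256047,  0.06810816]), 'grip_width': 0.08573517202527507}
scene {'camera_matrix': array([[591.78671997,   0.        , 318.19571868],
       [  0.        , 591.78671997, 236.22848543],
       [  0.        ,   0.        ,   1.        ]]), 'xyz': array([ 1.58919361, -0.8832598 ,  1.09443205]), 'attitude': array([-2.06575001, -0.91458917,  0.4642423 ])}
top {'camera_matrix': array([[444.31476385,   0.        , 322.79116541],
       [  0.        , 444.31476385, 235.01145948],
       [  0.        ,   0.        ,   1.        ]]), 'xyz': array([0.50170268, 0.02188739, 1.23336642]), 'attitude': array([-2.18076669,  2.17829692, -0.06415376])}
wrist {'camera_matrix': array([[343.09455851,   0.        , 317.27690941],
       [  0.        , 343.09455851, 242.0841512 ],
       [  0.        ,   0.        ,   1.        ]]), 'hand_eye': array([[-6.30230456e-04, -2.98023822e-01,  9.54558225e-01,
        -1.42938226e-01],
       [ 9.99999801e-01, -1.60335222e-04,  6.10174005e-04,
         1.54683000e-04],
       [-2.87970841e-05,  9.54558419e-01,  2.98023864e-01,
        -7.74050521e-02],
       [ 0.00000000e+00,  0.00000000e+00,  0.00000000e+00,
         1.00000000e+00]])}
```

View pics/scene0.png

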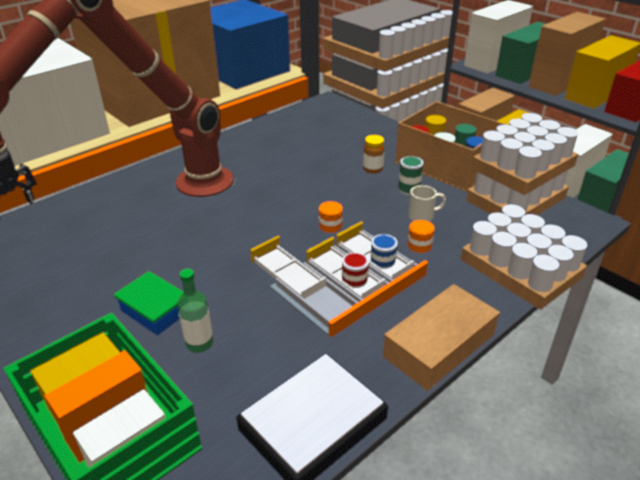

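View pics/top0.png

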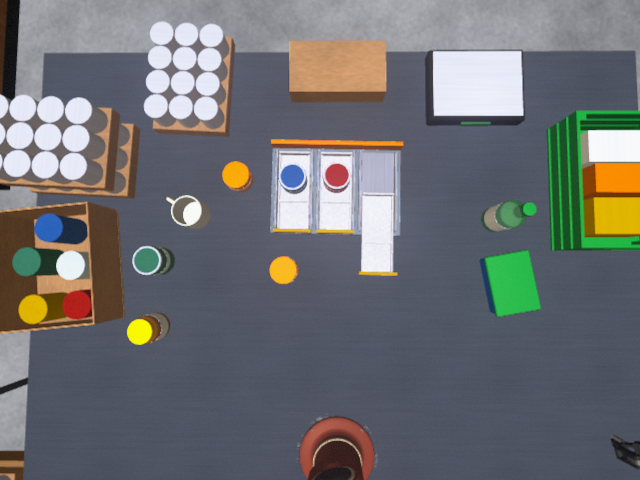

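Top view: the blue tin is at (292,177) and the red tin at (337,175). The empty tray's lip is at (378,274), and the home lips are at (292,231) and (336,232). The orange look-alikes are at (237,175) and (284,270). Next I'll measure the lips and tins and make one enlarged crop.

```bash
cat > h.py <<'E'
import numpy as np,cv2
from scipy.spatial.transform import Rotation as R
from plant import arm
def ray(n,uv):
    c=arm.calibration(n);K=c['camera_matrix']
    d=np.linalg.solve(K,[uv[0],uv[1],1.])
    return c['xyz'],R.from_rotvec(c['attitude']).as_matrix()@d
def onz(n,uv,z):
    o,d=ray(n,uv);return o+d*(z-o[2])/d[2]
def blobs(im,lo,hi,amin=15):
    h=cv2.cvtColor(im,cv2.COLOR_RGB2HSV);m=cv2.inRange(h,lo,hi)
    cs,_=cv2.findContours(m,cv2.RETR_EXTERNAL,cv2.CHAIN_APPROX_NONE)
    return [c for c in cs if cv2.contourArea(c)>=amin]
E
python3 - <<'E'
from h import *
im=arm.get_image("top")
cv2.imwrite("pics/crop.png",cv2.resize(im[120:290,210:430],None,fx=3.5,fy=3.5,interpolation=cv2.INTER_CUBIC)[:,:,::-1])
for name,lo,hi,z in(("yel",(18,120,80),(32,255,255),.06),("red",(0,120,60),(6,255,255),.09),("blue",(105,120,60),(125,255,255),.09),("org",(8,150,100),(18,255,255),.07)):
    for c in blobs(im,lo,hi,5):
        (u,v),(w,h),a=cv2.minAreaRect(c)
        if not(210<u<430 and 120<v<300):continue
        xs=c[:,0,:];l=xs[xs[:,0].argmin()];r=xs[xs[:,0].argmax()]
        print(name,(round(u,1),round(v,1)),(round(w,1),round(h,1)),round(a,1),onz("top",(u,v),z).round(4),'L',onz("top",l,z).round(4)[:2],'R',onz("top",r,z).round(4)[:2])
s=arm.get_image("scene")
for c in blobs(s,(18,120,80),(30,255,255),5):
    (u,v),(w,h),a=cv2.minAreaRect(c)
    if 200<u<450 and 200<v<330: print("scene yel",u,v,w,h,a)
o=arm.get_obs();print(R.from_rotvec(o['eef_rot']).as_matrix().round(3))
E
```

```text
yel (377.0, 273.5) (3.0, 38.0) 90.0 [ 0.4837 -0.1066  0.06  ] L [ 0.4849 -0.0567] R [ 0.4799 -0.1563]
yel (282.5, 270.0) (26.0, 25.0) 90.0 [0.4925 0.1421 0.06  ] L [0.5029 0.1752] R [0.482  0.1091]
yel (335.0, 231.5) (3.0, 36.0) 90.0 [0.5943 0.0037 0.06  ] L [0.5983 0.0514] R [ 0.593  -0.0439]
yel (291.5, 230.2) (37.1, 3.4) 1.7 [0.5978 0.119  0.06  ] L [0.6009 0.1682] R [0.593 0.07 ]
yel (235.0, 174.5) (25.0, 24.0) 90.0 [0.7474 0.2716 0.06  ] L [0.7569 0.304 ] R [0.7379 0.2392]
blue (292.0, 175.5) (21.0, 22.0) 90.0 [0.7383 0.1162 0.09  ] L [0.7423 0.145 ] R [0.7317 0.0875]
org (286.5, 273.3) (17.4, 27.1) 43.5 [0.484  0.1306 0.07  ] L [0.4743 0.171 ] R [0.5004 0.1058]
org (236.1, 174.8) (27.7, 26.4) 26.6 [0.7445 0.2665 0.07  ] L [0.7521 0.3042] R [0.7385 0.2295]
org (337.0, 143.5) (132.0, 7.1) 1.0 [ 0.8286 -0.0014  0.07  ] L [0.8384 0.1746] R [ 0.8296 -0.1769]
scene yel 319.8853454589844 248.28977966308594 10.13570499420166 33.83888244628906 61.38954162597656
scene yel 264.44586181640625 247.1049041748047 11.579801559448242 36.43993377685547 58.24052047729492
scene yel 349.15399169921875 232.35116577148438 9.823529243469238 32.411766052246094 61.927513122558594
[[-0.     0.222 -0.975]
 [ 0.002 -0.975 -0.222]
 [-1.    -0.002  0.   ]]
```

View pics/crop.png

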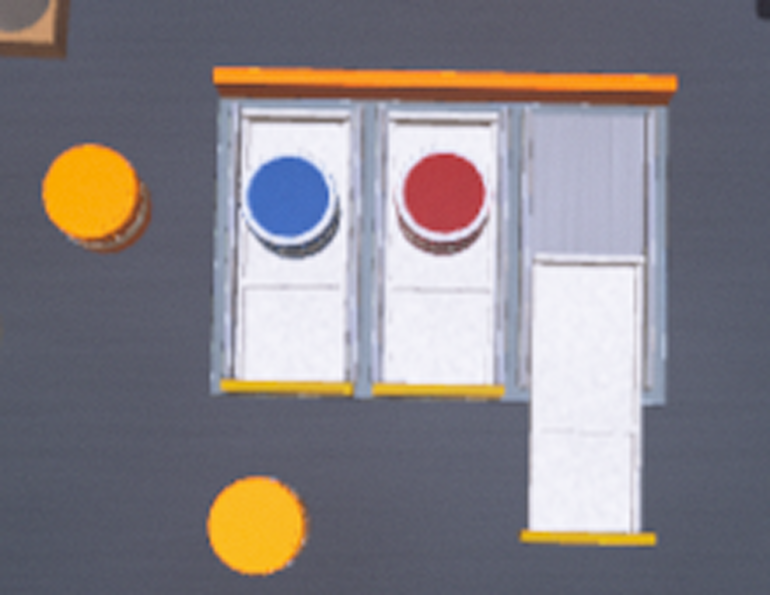

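Going by order and colour, the middle tray (tin top at 337,175) carries the red tin. The left tray (292,177) is blue, and the right one is empty and drawn out about 108 mm. The crop confirms that the red top with a white band is the right tin; the orange ones stand off the trays on the counter. The rack's yaw is about -1.8°. I'll shut the fingers and move to the front of the empty tray's lip.

>>> carry_out(steps=[[2.45, 2.9, 0, 0, 0, -1.8, 0], [2.45, 2.9, 0, 0, 0, -1.8, 0], [2.45, 2.9, 0, 0, 0, -1.8, 0], [2.45, 2.9, 0, 0, 0, -1.8, 0], [2.45, 2.9, 0, 0, 0, -1.8, 0], [2.45, 2.9, 0, 0, 0, -1.8, 0], [2.45, 2.9, 0, 0, 0, -1.9, 0], [2.45, 2.9, 0, 0, 0, -1.9, 0], [1.2, 3.7, 0, 0, 0, 0, 0], [1.2, 3.7, 0, 0, 0, 0, 0], [1.2, 3.7, 0, 0, 0, 0, 0], [1.2, 3.7, 0, 0, 0, 0, 0], [1.2, 3.7, 0, 0, 0, 0, 0], [1.2, 3.7, 0, 0, 0, 0, 0], [1.2, 3.7, 0, 0, 0, 0, 0], [1.2, 3.7, 0, 0, 0, 0, 0], [0, 0, 0, 0, 0, 0, 0], [0, 0, 0, 0, 0, 0, 0]])

```text
time_s: 1.7
position: [0.4369, -0.103, 0.2313]
eef_rot: [-2.209, 0.026, 2.209]
force: [0.5, -0.4, 0.7]
grip_width: -0.0
```

Run:
```python
from h import *
o=arm.get_obs();print(o['time_s'],o['position'],o['grip_width'],o['force']);print(R.from_rotvec(o['eef_rot']).as_matrix().round(3))
w=arm.get_image("wrist");cv2.imwrite("pics/w1.png",w[:,:,::-1])
c=arm.calibration("wrist");H=c['hand_eye'];T=np.eye(4);T[:3,:3]=R.from_rotvec(o['eef_rot']).as_matrix();T[:3,3]=o['position']
M=T@H
for b in blobs(w,(18,120,60),(32,255,255),40):
    (u,v),s,a=cv2.minAreaRect(b);d=M[:3,:3]@np.linalg.solve(c['camera_matrix'],[u,v,1.]);p=M[:3,3]+d*(.06-M[2,3])/d[2]
    print((u,v),s,a,p.round(4))
```

```text
1.7 [ 0.4369483  -0.10297356  0.23134711] -3.514228365899444e-05 [ 0.54241459 -0.395483    0.6822809 ]
[[ 0.    -0.024 -1.   ]
 [ 0.001 -1.     0.024]
 [-1.    -0.001 -0.   ]]
(320.5, 166.0) (12.0, 111.0) 90.0 [ 0.4878 -0.107   0.06  ]
(37.0, 163.5) (79.0, 74.0) 90.0 [0.4961 0.1469 0.06  ]
(124.0, 34.5) (23.0, 248.0) 90.0 [0.5956 0.0494 0.06  ]
```

View pics/w1.png

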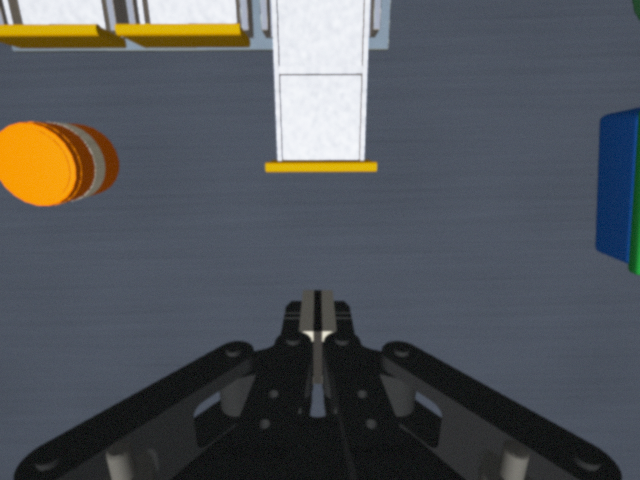

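The wrist view shows the empty lip at (320,166), which puts it at (0.488, -0.107). That is within 4 mm of the top view and square to the hand. Descending in front of it.

>>> carry_out(steps=[[0, -0.1, -3.9, 0, 0, 0, 0], [0, -0.1, -3.9, 0, 0, 0, 0], [0, 0, -3.9, 0, 0, 0, 0], [0, 0, -3.9, 0, 0, 0, 0], [0, 0, -3.9, 0, 0, 0, 0], [0, 0, 0, 0, 0, 0, 0], [1.5, 0, 0, 0, 0, 0, 0], [1.0, 0, 0, 0, 0, 0, 0], [0.5, 0, 0, 0, 0, 0, 0], [0.5, 0, 0, 0, 0, 0, 0], [0.5, 0, 0, 0, 0, 0, 0], [0.5, 0, 0, 0, 0, 0, 0]])

```text
time_s: 2.75
position: [0.4798, -0.1087, 0.0373]
eef_rot: [-2.203, 0.037, 2.208]
force: [-3.5, -1.1, 1.1]
grip_width: -0.0002
```

>>> carry_out(steps=[[0.8, 0, 0, 0, 0, 0, 0], [0.8, 0, 0, 0, 0, 0, 0], [0.8, -0.1, 0, 0, 0, 0, 0], [0.8, 0, 0, 0, 0, 0, 0], [0.8, 0, 0, 0, 0, 0, 0], [0.8, -0.1, 0, 0, 0, 0, 0], [0.8, 0, 0, 0, 0, 0, 0], [0.8, 0, 0, 0, 0, 0, 0], [0.8, 0, 0, 0, 0, 0, 0], [0.8, 0, 0, 0, 0, 0, 0], [0.5, 0, 0, 0, 0, 0, 0], [0, 0, 0, 0, 0, 0, 0], [0, 0, 0, 0, 0, 0, 0]])

```text
time_s: 3.83
position: [0.568, -0.1099, 0.0364]
eef_rot: [-2.21, 0.034, 2.202]
force: [-0.4, -0.8, 0.1]
grip_width: 0.0002
```

```bash
cat > lips.py <<'E'
from h import *
import sys
o=arm.get_obs();print(o['time_s'],o['position'].round(4),o['force'].round(1))
im=arm.get_image("top")
cv2.imwrite(f"pics/{sys.argv[1]}.png",cv2.resize(im[120:320,210:430],None,fx=3,fy=3)[:,:,::-1])
for c in blobs(im,(18,120,80),(32,255,255),5):
    (u,v),s,a=cv2.minAreaRect(c)
    if 260<u<430 and 120<v<310: print((u,v),s,onz("top",(u,v),.06).round(4))
s=arm.get_image("scene")
cv2.imwrite(f"pics/{sys.argv[1]}s.png",cv2.resize(s[190:340,230:450],None,fx=3.5,fy=3.5)[:,:,::-1])
E
python3 lips.py push1
```

```text
3.8333 [ 0.568  -0.1099  0.0364] [-0.4 -0.8  0.1]
(282.5, 270.0) (26.0, 25.0) [0.4925 0.1421 0.06  ]
(335.0, 231.5) (3.0, 36.0) [0.5943 0.0037 0.06  ]
(291.51055908203125, 230.15182495117188) (37.073890686035156, 3.362092971801758) [0.5978 0.119  0.06  ]
```

View pics/push1.png

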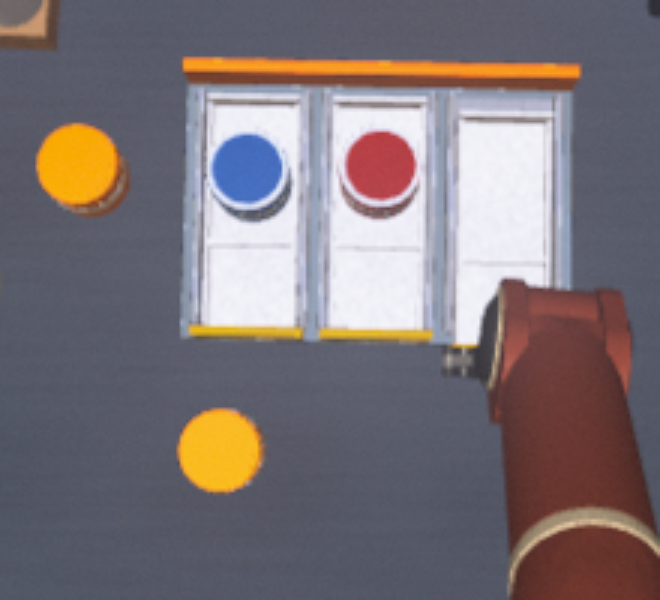

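View pics/push1s.png

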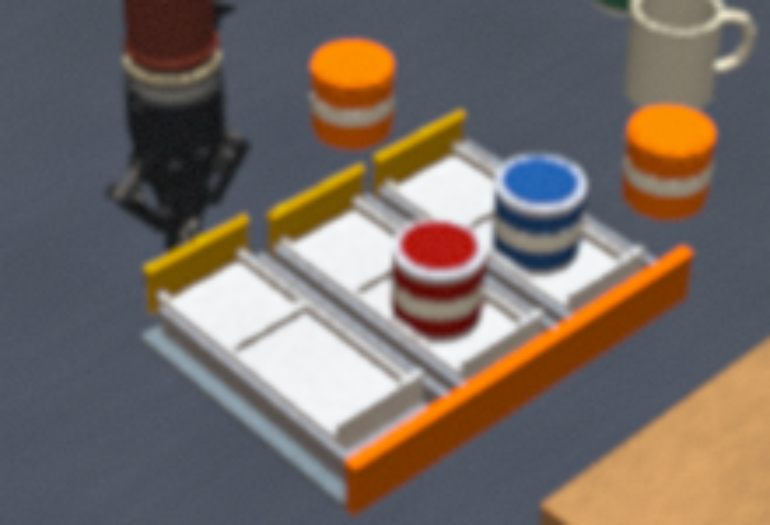

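The empty lip is still about 9 mm out (crop row 346, against 335 for the red one). I'll push a little further.

>>> carry_out(steps=[[0.4, 0, 0, 0, 0, 0, 0], [0.4, 0, 0, 0, 0, 0, 0], [0.3, 0, 0, 0, 0, 0, 0], [0, 0, 0, 0, 0, 0, 0], [0, 0, 0, 0, 0, 0, 0], [0, 0, 0, 0, 0, 0, 0]])

```text
time_s: 4.43
position: [0.5778, -0.1099, 0.0363]
eef_rot: [-2.207, 0.034, 2.205]
force: [-0.4, -0.4, 0.2]
grip_width: -0.0001
```

```bash
python3 lips.py push2
```

```text
4.4333 [ 0.5778 -0.1099  0.0363] [-0.4 -0.4  0.2]
(282.5, 270.0) (26.0, 25.0) [0.4925 0.1421 0.06  ]
(335.0, 231.5) (3.0, 36.0) [0.5943 0.0037 0.06  ]
(291.51055908203125, 230.15182495117188) (37.073890686035156, 3.362092971801758) [0.5978 0.119  0.06  ]
```

View pics/push2.png

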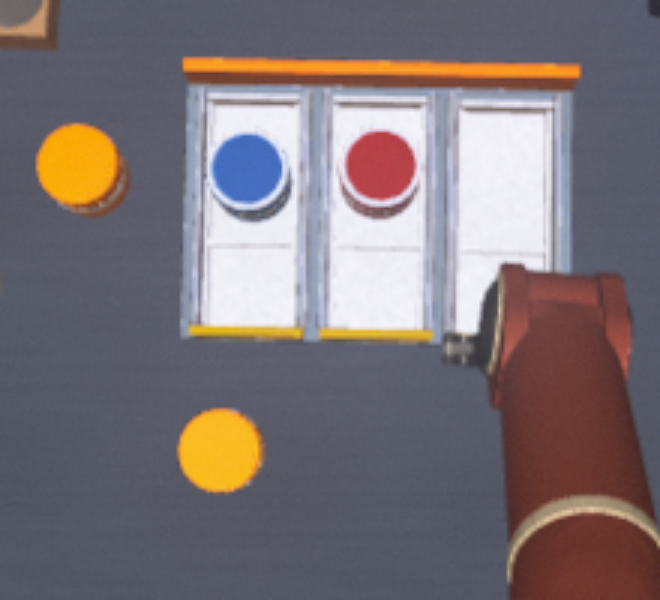

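About 3 mm remains (cross-bar rows 244, 247, 252). I'll push 4 mm more, then back off and rise.

>>> carry_out(steps=[[0.3, 0, 0, 0, 0, 0, 0], [0.2, 0, 0, 0, 0, 0, 0], [0, 0, 0, 0, 0, 0, 0], [0, 0, 0, 0, 0, 0, 0], [-1, 0, 0, 0, 0, 0, 0], [-2, 0, 0, 0, 0, 0, 0], [-1.5, 0, 0, 0, 0, 0, 0], [0, 0, 3.5, 0, 0, 0, 0], [0, 0, 4, 0, 0, 0, 0], [0, 0, 4, 0, 0, 0, 0], [0, 1.9, 3, 0, 0, 0, 0], [0, 3, 0, 0, 0, 0, 0], [0, 3.5, 0, 0, 0, 0, 0], [0, 3, 0, 0, 0, 0, 0], [0, 0, 0, 0, 0, 0, 0], [0, 0, 0, 0, 0, 0, 0]])

```text
time_s: 5.87
position: [0.5381, 0.0074, 0.1817]
eef_rot: [-2.211, 0.026, 2.205]
force: [0.1, -0.5, -0.9]
grip_width: -0.0002
```

```bash
python3 lips.py push3
python3 - <<'E'
from h import *
o=arm.get_obs();w=arm.get_image("wrist");cv2.imwrite("pics/w2.png",w[:,:,::-1])
c=arm.calibration("wrist");H=c['hand_eye'];T=np.eye(4);T[:3,:3]=R.from_rotvec(o['eef_rot']).as_matrix();T[:3,3]=o['position']
M=T@H
print(o['position'],T[:3,:3].round(3))
for b in blobs(w,(18,120,60),(32,255,255),40):
    (u,v),s,a=cv2.minAreaRect(b);d=M[:3,:3]@np.linalg.solve(c['camera_matrix'],[u,v,1.]);p=M[:3,3]+d*(.06-M[2,3])/d[2]
    print((u,v),s,a,p.round(4))
E
```

```text
5.8667 [0.5381 0.0074 0.1817] [ 0.1 -0.5 -0.9]
(282.5, 270.0) (26.0, 25.0) [0.4925 0.1421 0.06  ]
(380.5, 231.5) (3.0, 33.0) [ 0.5944 -0.1166  0.06  ]
(291.5086975097656, 230.21237182617188) (37.073890686035156, 3.4832491874694824) [0.5977 0.119  0.06  ]
[0.53783104 0.0033603  0.1814031 ] [[ 0.001 -0.032 -0.999]
 [-0.001 -0.999  0.032]
 [-1.     0.001 -0.001]]
(148.80001831054688, 292.9000244140625) (87.20664978027344, 72.44860076904297) 26.56505012512207 [0.4925 0.1472 0.06  ]
(163.51797485351562, 159.93727111816406) (12.761502265930176, 145.07615661621094) 89.2838363647461 [0.6012 0.1168 0.06  ]
(311.4962158203125, 158.27053833007812) (12.785167694091797, 133.12965393066406) 89.06080627441406 [0.5989 0.0057 0.06  ]
(461.0262756347656, 153.0996856689453) (13.073978424072266, 144.06375122070312) 89.2838363647461 [ 0.5991 -0.1061  0.06  ]
```

View pics/w2.png

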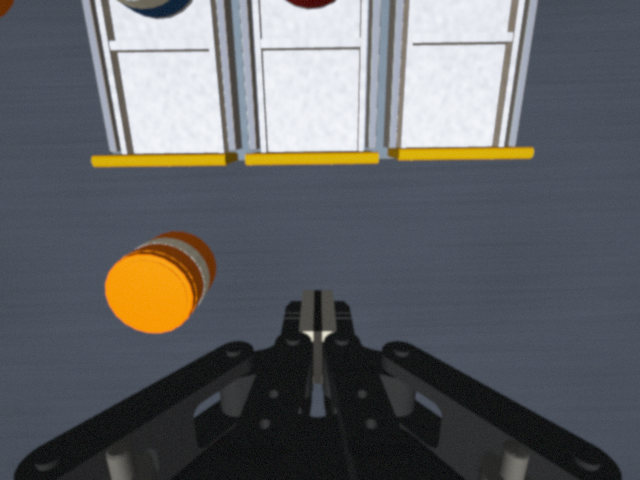

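View pics/push3.png

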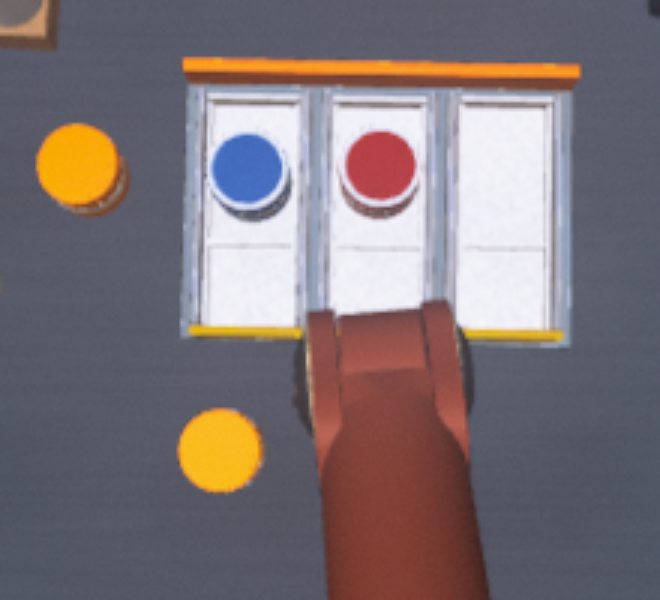

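The empty tray is home: lips and cross-bars line up, and the empty lip sits about 2 mm further in. The red tray is the middle one. Its lip is at wrist (311,158), about (0.596, 0.004), and the red tin stands behind it. I'll move over the pocket and go down.

>>> carry_out(steps=[[3, 0, 0, 0, 0, 0, 0], [3, 0, 0, 0, 0, 0, 0], [3.2, 0, 0, 0, 0, 0, 0], [0, 0, 0, 0, 0, 0, 0], [0, 0, -3.5, 0, 0, 0, 0], [0, 0, -3.5, 0, 0, 0, 0], [0, 0, 0, 0, 0, 0, 0], [0, 0, 0, 0, 0, 0, 0]])

```text
time_s: 6.68
position: [0.6276, 0.0026, 0.1096]
eef_rot: [-2.2, 0.038, 2.211]
force: [0.1, 0.7, -0.3]
grip_width: -0.0001
```

```bash
python3 lips.py hov
python3 - <<'E'
from h import *
w=arm.get_image("wrist");cv2.imwrite("pics/w3.png",w[:,:,::-1])
E
```

```text
6.6833 [0.6276 0.0026 0.1096] [ 0.1  0.7 -0.3]
(282.5, 270.0) (26.0, 25.0) [0.4925 0.1421 0.06  ]
(381.5, 231.5) (3.0, 31.0) [ 0.5944 -0.1192  0.06  ]
(318.5, 231.0) (2.0, 3.0) [0.5956 0.0474 0.06  ]
(291.50732421875, 230.25778198242188) (37.073890686035156, 3.5741167068481445) [0.5976 0.119  0.06  ]
(282.0, 141.0) (2.0, 12.0) [0.8385 0.1462 0.06  ]
```

View pics/hovs.png

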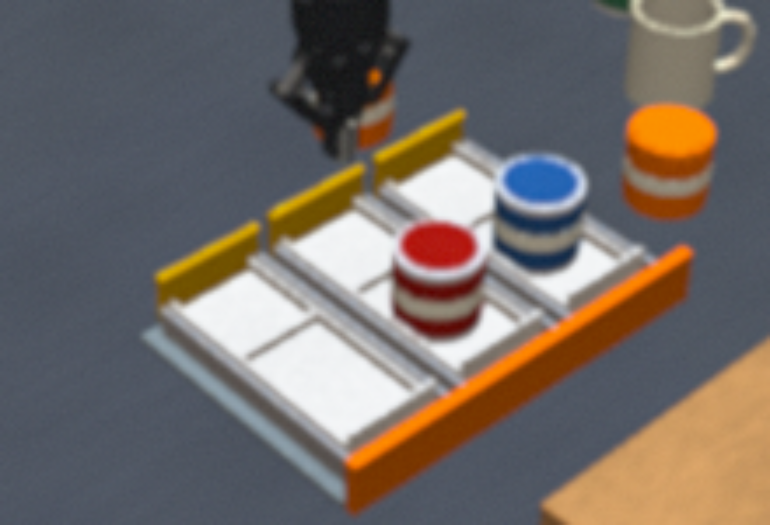

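View pics/w3.png

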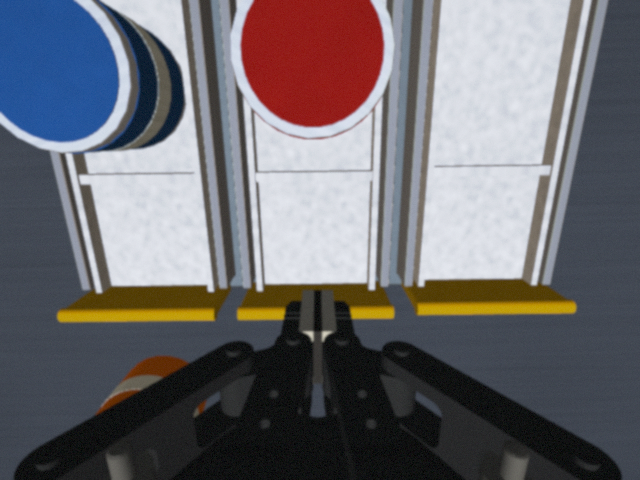

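The finger is centred over the red tray's pocket and its tip clears the lip's back face. Lowering in and starting a gentle draw.

>>> carry_out(steps=[[0, 0, -2.5, 0, 0, 0, 0], [0, 0, -2.5, 0, 0, 0, 0], [0, 0, -1.5, 0, 0, 0, 0], [0, 0, -0.7, 0, 0, 0, 0], [0, 0, 0, 0, 0, 0, 0], [0, 0, 0, 0, 0, 0, 0], [-0.6, 0, 0, 0, 0, 0, 0], [-0.6, 0, 0, 0, 0, 0, 0], [-0.6, 0, 0, 0, 0, 0, 0], [-0.6, 0, 0, 0, 0, 0, 0], [-0.6, 0, 0, 0, 0, 0, 0]])

```text
time_s: 7.75
position: [0.6007, 0.0045, 0.0406]
eef_rot: [-2.211, 0.033, 2.2]
force: [3.3, 0.1, 1.9]
grip_width: -0.0002
```

The hook is pulling with about 3 N. I'll continue slowly, following the rail line.

>>> carry_out(steps=[[-0.7, 0, 0, 0, 0, 0, 0], [-0.7, 0.1, 0, 0, 0, 0, 0], [-0.7, 0, 0, 0, 0, 0, 0], [-0.7, 0, 0, 0, 0, 0, 0], [-0.7, 0, 0, 0, 0, 0, 0], [-0.7, 0, 0, 0, 0, 0, 0], [-0.7, 0, 0, 0, 0, 0, 0], [-0.7, 0.1, 0, 0, 0, 0, 0], [-0.7, 0, 0, 0, 0, 0, 0], [-0.7, 0, 0, 0, 0, 0, 0], [-0.7, 0, 0, 0, 0, 0, 0], [-0.7, 0, 0, 0, 0, 0, 0], [-0.7, 0.1, 0, 0, 0, 0, 0], [-0.7, 0, 0, 0, 0, 0, 0], [-0.7, 0, 0, 0, 0, 0, 0], [-0.5, 0, 0, 0, 0, 0, 0], [-0.3, 0, 0, 0, 0, 0, 0], [0, 0, 0, 0, 0, 0, 0], [0, 0, 0, 0, 0, 0, 0]])

```text
time_s: 9.33
position: [0.4844, 0.0076, 0.0389]
eef_rot: [-2.202, 0.034, 2.21]
force: [0.7, -0.1, -0.1]
grip_width: -0.0002
```

```bash
python3 lips.py dr1
```

```text
9.3333 [0.4844 0.0076 0.0389] [ 0.7 -0.1 -0.1]
(282.5, 270.0) (26.0, 25.0) [0.4925 0.1421 0.06  ]
(378.0, 231.5) (3.0, 38.0) [ 0.5944 -0.11    0.06  ]
(291.51055908203125, 230.15182495117188) (37.073890686035156, 3.362092971801758) [0.5978 0.119  0.06  ]
(291.0, 141.0) (2.0, 24.0) [0.8385 0.122  0.06  ]
```

View pics/dr1s.png

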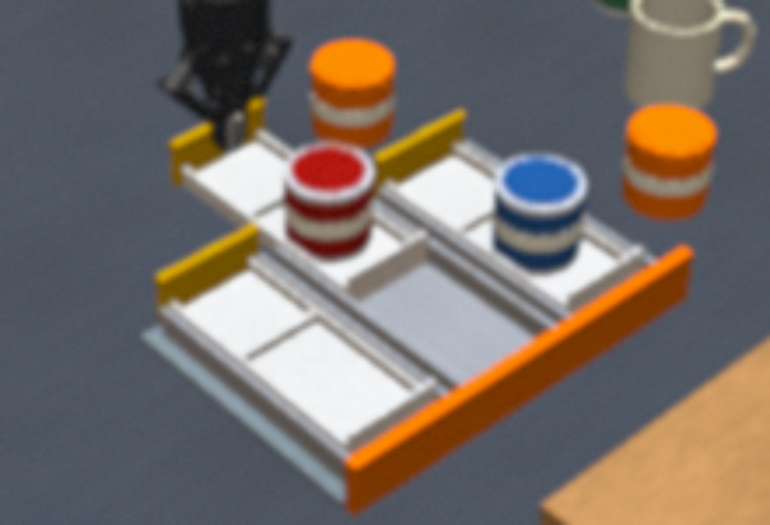

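View pics/dr1.png

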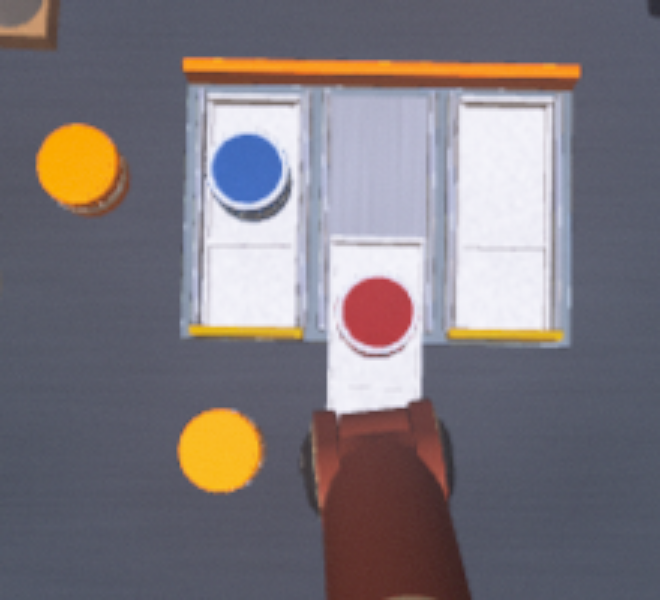

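The tray is out about 124 mm (tin top row 165→312 in the crop) and the tin is still upright. I'll draw 6 mm more, free the finger from the lip inside the pocket, and rise.

>>> carry_out(steps=[[-0.4, 0, 0, 0, 0, 0, 0], [-0.2, 0, 0, 0, 0, 0, 0], [0, 0, 0, 0, 0, 0, 0], [0, 0, 0, 0, 0, 0, 0], [0, 0, 0, 0, 0, 0, 0], [0.8, 0, 0, 0, 0, 0, 0], [0.6, 0, 0, 0, 0, 0, 0], [0, 0, 0, 0, 0, 0, 0], [0, 0, 2, 0, 0, 0, 0], [0, 0, 3.5, 0, 0, 0, 0], [0, 0, 4, 0, 0, 0, 0], [0, 0, 4, 0, 0, 0, 0], [0, -3.5, 2, 0, 0, 0, 0], [0, -3.9, 0, 0, 0, 0, 0], [0, -3.9, 0, 0, 0, 0, 0], [0, -3.9, 0, 0, 0, 0, 0], [-0.3, -3.9, 0, 0, 0, 0, 0], [0, -3.9, 0, 0, 0, 0, 0], [0, 0, 0, 0, 0, 0, 0], [0, 0, 0, 0, 0, 0, 0]])

```text
time_s: 11.1
position: [0.4898, -0.2262, 0.1938]
eef_rot: [-2.201, 0.043, 2.205]
force: [0.2, 0.8, 0.2]
grip_width: -0.0
```

```bash
python3 lips.py end
python3 - <<'E'
from h import *
im=arm.get_image("top")
for c in blobs(im,(0,120,60),(6,255,255),100)+blobs(im,(170,120,60),(180,255,255),100):
    (u,v),r=cv2.minEnclosingCircle(c)
    if 270<u<430 and v<310: print("red",u,v,r,onz("top",(u,v),.09))
E
```

```text
11.1 [ 0.4898 -0.2262  0.1938] [0.2 0.8 0.2]
(333.50042724609375, 280.98614501953125) (37.0968017578125, 3.054377317428589) [0.4639 0.0077 0.06  ]
(282.5, 270.0) (26.0, 25.0) [0.4925 0.1421 0.06  ]
(378.0, 231.5) (3.0, 38.0) [ 0.5944 -0.11    0.06  ]
(291.51055908203125, 230.15182495117188) (37.073890686035156, 3.362092971801758) [0.5978 0.119  0.06  ]
red 335.4285583496094 225.14285278320312 11.253214836120605 [0.60843578 0.00309123 0.09      ]
```

View pics/end.png

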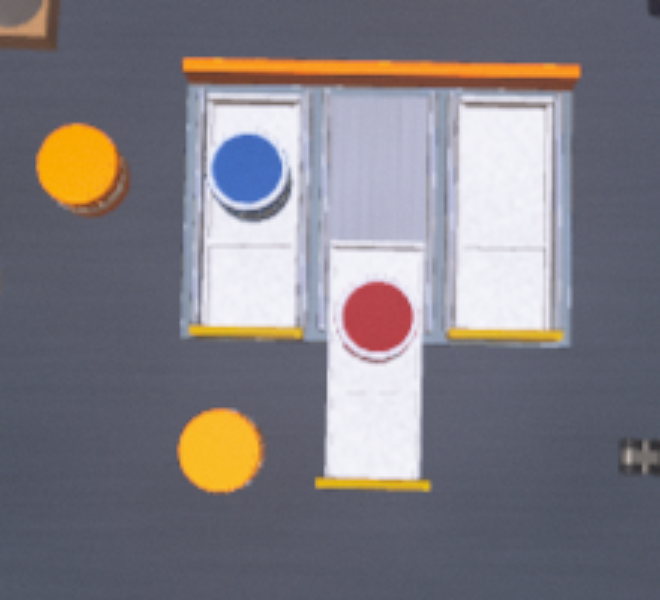

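View pics/ends.png

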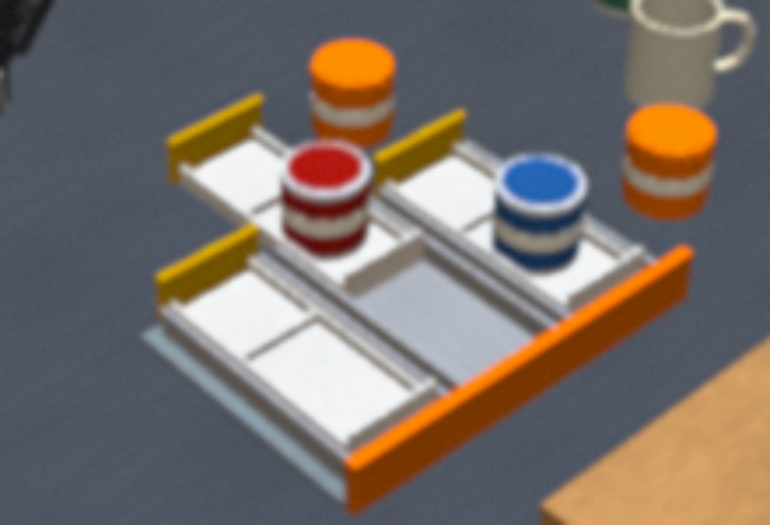

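The red lip moved from x 0.594 to 0.464, so the tray is 130 mm out. The tin is upright about 144 mm behind the lip, the other two lips are in line, and the hand is clear.

```bash
python3 -c "
from plant import arm
print(arm.finish_job())"
```

```text
the job is handed in; nothing more can be done
None
```

I pushed the empty tray home with shut fingers, drew the red tin's tray out about 130 mm by its lip, and handed the job in at about 11 s. The hand-in gave no verdict.

- **Red tray:** the last top view puts the lip 130 mm out (x 0.594 to 0.464). The red tin stands upright about 144 mm behind the lip, behind the cross-bar.
- **Other two trays:** the empty tray's lip is in line with the blue tray's home lip, to within the 2–3 mm the cameras can resolve. The blue lip has not moved.
- **Forces and hand:** the wrist force was at most about 3.5 N at the readings I took. The hand ended clear of everything, about 19 cm above the counter.
- **Disagreements:** the wrist and top cameras differed by about 4 mm on lip x, which did not matter here.
- **Not checked:** I did not measure the other counter items again after the moves. The two orange look-alikes show no shift in the pictures.

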